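# Short-spin hold on a mini centrifuge

### The job

Give the samples a short spin: set the loose lid on the mini centrifuge with its two lugs through the two gaps in the collar until it is fully down, then twist it clockwise half way, so that its rim tabs point at the small ribs on the deck. Stop there, short of the sprung catches (it must not click past them, that would lock it), and finish still gripping the lid there against its return spring, without letting go. Leave the vial, the carton and the gauze where they are.

Things in the scene. Friction and masses are not known exactly. Their poses are not given: they have to be found in the camera images.
- collar (a point): Centre of the grey collar of the mini centrifuge (white round housing fixed to the table), on its axis, level with its flat deck: radius 68 mm, 56 mm above the table. x, y, z are the housing's axes, z up; -x points to its control panel (reaches 89 mm from the axis, 40 mm high). The collar's round hole has radius 32 mm; its lip is 6 mm thick, with two gaps for the lid's lugs.
- gap (a point): Middle of one gap in the collar's lip, at deck level, 38 mm from the axis along the housing's +x; the other gap is opposite, along -x. Each is 22 mm wide and reaches out to radius 43 mm. Lugs put down through the gaps can turn clockwise (seen from above) under the lip; counter-clockwise is blocked.
- half_mark (a point): Same point as the collar point, but its x axis (and its opposite) points at the two small black ribs on the deck that mark the half-way position: 0.6 rad clockwise, seen from above, from the two gaps. The lid is half-turned when its x axis, either way round, lies along this x axis.
- nose (a point): Inner tip of one of two sprung steel noses (49 mm from the axis, 1.05 rad clockwise of each gap, at the height of the tabs of the seated lid), on grey catch posts at radius 59 to 68 mm, 15 mm higher than the deck. A tab meets the nose when the lid is turned 0.9 rad from the gaps and clicks past beyond 1.05 rad: too far.
- ring (a joint): Turn of the sprung steel ring inside the collar, rad, 0 at rest, growing clockwise seen from above, limit 1.15. The lugs of the seated lid push it after about 0.12 rad of free play: about 0.48 at the half-way mark, about 0.93 at the click. Its spring turns the lid back when let go: 0.05 N m at rest, 0.09 N m at the mark.
- lid_grip (a point): Middle of the upright grip bar on the loose grey lid (about 140 g). Bar: 56 mm long along the lid's x, 12 mm thick along y, its top 22 mm above this point; the top of the lid's disc (radius 46 mm, 7 mm thick) is 22 mm below. Lid on the table: this point is 47 mm up. Lid fully down in the collar, disc on the deck: 29 mm above the deck. The lid is alike after half a turn.
- lug (a point): Outer end of one of the two lugs under the lid, on the lid's +x and -x: 14 mm wide, out to radius 38 mm, 7.5 mm high, their tops 8.5 mm below the disc, on a round plug of radius 30 mm with a bevelled foot, 18 mm deep below the disc. Either lug fits either gap.
- tab (a point): Outer end of one of the two small round tabs on the rim of the lid's disc, on the lid's +x and -x, 52.5 mm from its axis, straight above the lugs and in line with the grip bar.
- vial_mid (a point): Middle of a standing sample vial with a screw cap (23 mm diameter, 72 mm tall), a bystander.
- lancets: Small carton (86 x 54 x 40 mm), a bystander; origin at the centre of its underside.
- gauze_b: Flat stack of gauze pads (80 x 80 x 12 mm), a bystander; origin at the centre of its underside.

How it is judged (in metres and radians):
On the way:
1. the lid is fully down in the collar with its lugs through the gaps, not yet turned on (horizontal distance between lid_grip and collar below 0.006 m and z of lid_grip in the frame of collar below 0.0325 m and angle between the x axis of lid_grip and the x axis of half_mark, either way round above 0.25 rad), for 0.1 s.
At the end, for the whole second after the job is handed in: The lid is down in the collar (within 3.5 mm of fully down, 6 mm of centred, upright within 0.08 rad), turned clockwise to within 0.14 rad (8 degrees) of the half-way mark with the sprung ring turned along with it (0.3 to 0.75 rad), standing still, and the fingers still grip it (over 2 N) (horizontal distance between lid_grip and collar below 0.006 m and z of lid_grip in the frame of collar below 0.0325 m and angle between lid_grip's own z axis and vertical below 0.08 rad and angle between the x axis of lid_grip and the x axis of half_mark, either way round below 0.14 rad and value of joint ring between 0.3 and 0.75 rad and velocity of joint ring between -0.1 and 0.1 rad/s and contact force between the fingers and lid above 2 N); the arm keeps its last pose, push and grip.
It fails at once if the lid is turned on past the lock click (value of joint ring above 0.95 rad).
It fails at once if the vial is shifted or tipped (distance of vial_mid from where it was at the start of the episode above 0.03 m or angle between vial_mid's own z axis and vertical above 0.5 rad).
It fails at once if the carton is shifted (distance of lancets from where it was at the start of the episode above 0.03 m).
It fails at once if the gauze is shifted (distance of gauze_b from where it was at the start of the episode above 0.03 m).
It also fails if it takes over 42 s, if anything falls off the work surface, if the arm or the gripper's body presses on something with over 40 N, if the wrist force passes 120 N, or if a joint passes its speed limit or range.

### The arm

A 6-joint arm with a two-finger parallel gripper is mounted at the origin on a cart in front of the work surface, level with it; the furniture and walls round the work are solid. World frame = base frame: x ahead of the robot, y to its left, z up, the work surface at z = 0. Lengths are in mm, angles in rad, forces in N, time in s.
With the tool pointing down it reaches from about 325 to 1000 mm from the base axis. Payload 5.1 kg.
Tool frame: the origin (TCP) lies midway between the tips of the shut fingers; the grasp point (between the pads) lies 19 mm behind it; z points along the fingers, y is the line along which they close (so a half turn about z gives the same grasp; the last joint's range is limited). The gripper opens to 85 mm and grips with 20 to 120 N. Pads are 22 mm wide; open, the fingers measure 114 mm over their backs; the gripper's body (76 mm by 85 mm) begins 54 mm behind the grasp point. The pads swing forward as they close: fully open they stand 13 mm farther back than shut.
Start: joints at [1.072, 0.124, 1.65, -0, 1.367, -0.083], TCP at [262.568, 594.595, 231.322] pointing down, gripper open.
Joint ranges: [-2.61, 2.61], [-1.02, 2.33], [0.03, 2.71], [-1.35, 4.49], [0.32, 2.68], [-2.91, 2.91]. Speed limits (rad/s): [2.57, 2.57, 3.14, 3.14, 3.14, 3.14].

### API

Orientations are given as a unit quaternion [x, y, z, w].
In Python, from rig import robot gives the robot as it stands.
- The arm moves only by the tool carry_out, never from a script. Its argument "targets" is a list that holds one entry, the list of rows, each a list of 7 numbers: the gripper command: -1 is shut, 1 is fully open, values between are in proportion, then the shift along the world's x, y, z in cm, then the turn, a rotation vector about the world's x, y, z in rad. A call has 1 to 20 rows; each row is the pose to reach, as a shift and turn from the pose commanded when the call began; what a row does not reach only later rows make up. A row lasts 1/10 s, in which the tool goes at most 50 mm and 8.59 degrees, less where a joint would pass 70% of its speed; a pose out of reach is approached as far as the arm can. A call with a gripper value outside its range is refused whole. The fingers move at their own pace and stop on an object; "squeeze" is the grip in N (left out, the last holds). Time passes only in rows, so rows that repeat a pose let the fingers close. It gives the time, the measured TCP pose, the force, the opening and the grip force at its end, in the units of the state.
- robot.get_state(): the state, without advancing time (a new reading comes with each control period).
- robot.camera(name): name is "side" or "top" or "wrist"; returns a dict with "image" (480x640x3 uint8, red, green, blue), "z_map" (480x640 float32, mm along the optical axis (not along the pixel's ray), 0 where there is no reading), "fovy" (degrees; the focal length in pixels is half the picture's height over the tangent of half this angle, whatever the lens; pixels are square), "cx", "cy" (the principal point, pixels), "k1" (the pictures are not rectified: a ray, as slopes to the right and down, at radius r is drawn at 1 + k1 r^2 times it, then the intrinsics apply), "world_to_cam" (4x4, takes a point from world to camera coordinates); the wrist camera has in their place "mount" (4x4, takes a point from camera to tool coordinates, whose origin is the TCP and whose axes are the flange's). Camera axes: x right, y down, z forward; pixel columns grow to the right and rows downward; lengths in mm; the calibration is good to about 2 mm. A picture is of the moment at which its call begins: read the wrist's pose just before it.
- robot.sign_off(): hands the job in; it is judged then, once.
The state is a dict: "clock": time; "joint_pos": joint angles; "qvel": joint speeds; "effort": joint torques, N m; "position": TCP position; "ee_rot": TCP orientation; "force": force on the tool from outside, world axes, zero at the start; "ft_torque": the same for the moment, N m; "finger_gap": opening from 0.0 (shut) to 1.0 (fully open); "grip_force": force on a finger pad.
Only numpy, scipy, OpenCV 4.12 (cv2) and the standard library are available. Lean on these libraries where they do the work, as an engineer would, in place of code of your own. Each camera call takes 0.05 s, during which the arm holds its last target. There are 200 camera calls.

## Working session

There is one attempt and no reset: what is moved stays moved. The work goes in short steps, Python scripts to look and compute and a tool call to move; the robot and the scene stay as the last step left them, time stands still between calls to the robot, and variables do not carry over. Pictures are saved under pics/ and viewed, at most 10 in all, crops included, and the job is handed in when it is done.

Besides the shell and the picture viewer there is one more tool, called as name(argument=value, ...), one argument or row to a line, values as JSON. carry_out: Moves the arm, as the interface text tells. Its arguments: {"type":"object","properties":{"targets":{"type":"array","items":{"type":"array","items":{"type":"array","items":{"type":"number"}}}},"squeeze":{"type":"number"}},"required":["targets"]}

```bash
mkdir -p pics; ls; python3 - <<'E'
from rig import robot
import cv2,numpy as np,pickle
s=robot.get_state();print(s)
d={}
for n in("top","side"):
    c=robot.camera(n);d[n]=c;print(n,c["fovy"],c["cx"],c["cy"],c["k1"],c["world_to_cam"])
    cv2.imwrite(f"pics/{n}0.png",c["image"][...,::-1])
pickle.dump(d,open("d0.pkl","wb"))
E
```

```text
pics
{'clock': 0.0, 'joint_pos': array([ 1.07240029e+00,  1.24517692e-01,  1.65170920e+00, -4.57863173e-05,
        1.36754929e+00, -8.26090317e-02]), 'qvel': array([-0.00048373,  0.00128014,  0.00035446, -0.0007526 ,  0.00036264,
        0.00089005]), 'effort': array([ 8.39253062e-04, -4.23642075e+01, -3.65440142e+01, -1.08688912e-04,
        7.25193968e-03,  1.02779489e-05]), 'position': array([262.27738619, 594.03516502, 230.02409974]), 'ee_rot': array([ 2.06394553e-01,  9.78468240e-01, -1.05243908e-03, -2.91240135e-04]), 'force': array([-0.16690617,  0.41874449,  0.04931626]), 'ft_torque': array([-0.00646598,  0.00401806, -0.00693483]), 'grip_force': 0.0, 'finger_gap': 1.0005209267758624}
top 49.80081039887599 321.96993221599564 236.96673484907336 -0.08364196818520753 [[ 1.79069576e-02 -9.99838526e-01  1.50408239e-03 -2.20100393e+02]
 [-9.83435106e-01 -1.78845192e-02 -1.80376098e-01  5.01785139e+02]
 [ 1.80373872e-01  1.75081972e-03 -9.83596564e-01  1.00920900e+03]
 [ 0.00000000e+00  0.00000000e+00  0.00000000e+00  1.00000000e+00]]
side 42.672326043789454 317.47734976330844 244.92074746855783 0.018899351028971643 [[-9.89292083e-01 -1.44403921e-01 -2.11821145e-02  4.67741159e+02]
 [-6.72016544e-02  5.79525318e-01 -8.12178763e-01  2.09568941e+02]
 [ 1.29557370e-01 -8.02058547e-01 -5.83023992e-01  9.00751293e+02]
 [ 0.00000000e+00  0.00000000e+00  0.00000000e+00  1.00000000e+00]]
```

View pics/top0.png

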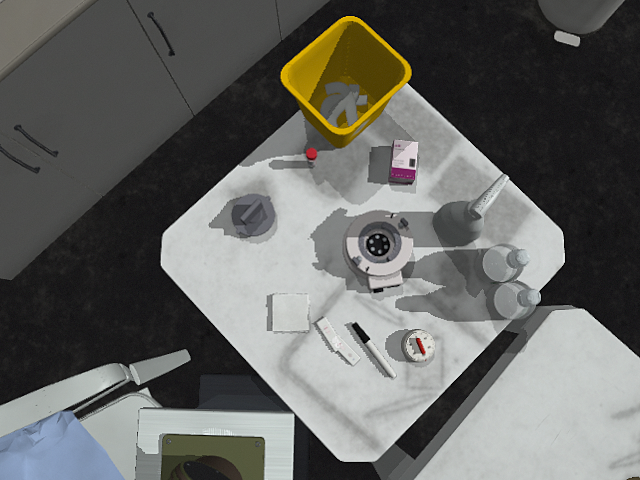

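View pics/side0.png

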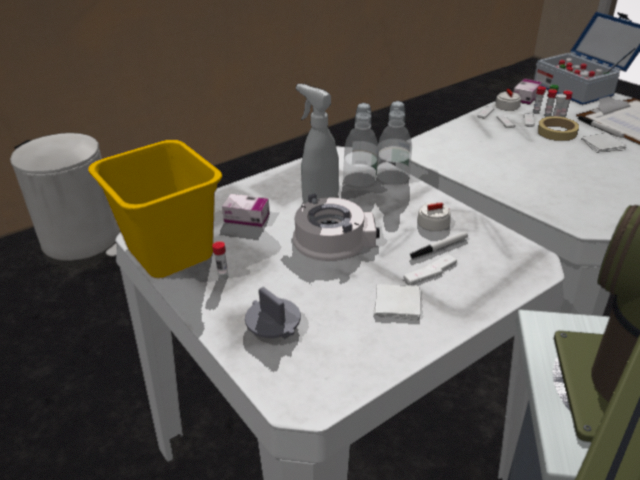

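The top view shows the lid at about (250,215) with its bar running up-right, and the centrifuge at (378,243) with its panel below at (385,284). The vial is at (311,155), the carton at (404,160) and the gauze at (290,312). The side view agrees.

```bash
cat > h.py <<'E'
import numpy as np,cv2
from scipy.spatial.transform import Rotation as R
def K(c):
    f=240/np.tan(np.radians(c["fovy"])/2)
    return np.array([[f,0,c["cx"]],[0,f,c["cy"]],[0,0,1]])
def unp(c,pts,z,T=None):
    """pixels -> world points on the plane height z; T world_to_cam"""
    T=c["world_to_cam"] if T is None else T
    s=cv2.undistortPointsIter(np.array(pts,float).reshape(-1,1,2),K(c),np.array([c["k1"],0,0,0.]),None,None,(3,50,1e-9))[:,0] if hasattr(cv2,'undistortPointsIter') else cv2.undistortPoints(np.array(pts,float).reshape(-1,1,2),K(c),np.array([c["k1"],0,0,0.]))[:,0]
    Ri=T[:3,:3].T; o=-Ri@T[:3,3]
    d=np.c_[s,np.ones(len(s))]@Ri.T
    return o+d*((z-o[2])/d[:,2])[:,None]
def proj(c,P,T=None):
    T=c["world_to_cam"] if T is None else T
    return cv2.projectPoints(np.array(P,float).reshape(-1,1,3),cv2.Rodrigues(T[:3,:3])[0],T[:3,3],K(c),np.array([c["k1"],0,0,0.]))[0][:,0]
def wristT(c,s):
    M=np.eye(4);M[:3,:3]=R.from_quat(s["ee_rot"]).as_matrix();M[:3,3]=s["position"]
    return np.linalg.inv(M@c["mount"])
E
python3 - <<'E'
import pickle,cv2,numpy as np
from h import *
d=pickle.load(open("d0.pkl","rb"));t=d["top"]
im=t["image"][...,::-1]
a=cv2.resize(im[185:245,215:285],None,fx=5.7,fy=5.7,interpolation=cv2.INTER_CUBIC)
b=cv2.resize(im[200:300,335:425],None,fx=5,fy=5,interpolation=cv2.INTER_CUBIC)
H=max(a.shape[0],b.shape[0]);p=lambda q,w:cv2.resize(q,(w,600)) 
a=cv2.copyMakeBorder(a,0,500-a.shape[0],0,400-a.shape[1],0)
cv2.imwrite("pics/crop.png",np.hstack([a,b[:500,:400]]) if b.shape[1]>=400 else np.hstack([a,b]))
print(unp(t,[(252,214)],69),unp(t,[(378,243)],56),unp(t,[(311,154)],72),unp(t,[(404,146)],40),unp(t,[(290,312)],12))
E
```

```text
[[545.88326318 -69.29089153  69.        ]] [[ 493.4809223  -324.32768085   56.        ]] [[ 673.67861957 -185.42742978   72.        ]] [[ 706.99633775 -382.27316206   40.        ]] [[ 353.83395572 -148.02850695   12.        ]]
```

View pics/crop.png

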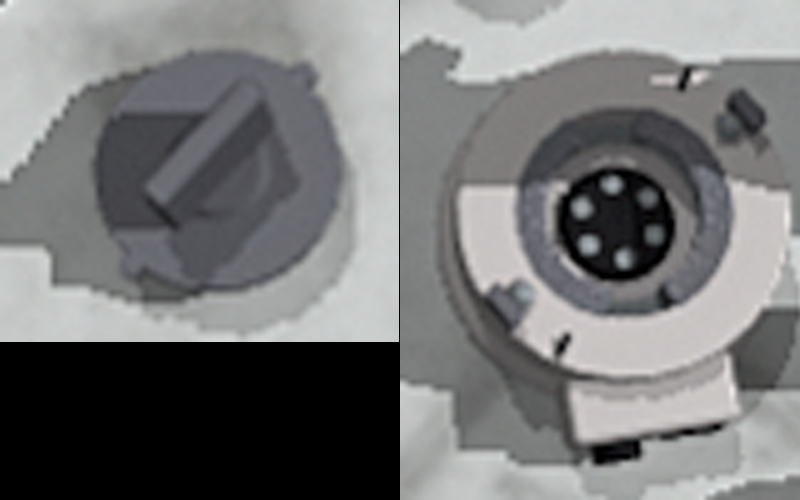

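The crop shows the lid's tabs at full-image (268.2,198.5) and (238.3,231). The deck ribs are at (392.2,215.4) and (367.4,269), and the catch posts lie clockwise of them. The panel is at the bottom.

```bash
python3 - <<'E'
import pickle
from h import *
d=pickle.load(open("d0.pkl","rb"));t=d["top"]
p=unp(t,[(268.2,198.5),(238.3,231)],21.5);print(p,p.mean(0),np.linalg.norm(p[0]-p[1]),np.arctan2(*(p[0]-p[1])[1::-1]))
q=unp(t,[(392,215.4),(367.4,269)],56);print(q,q.mean(0),np.linalg.norm(q[0]-q[1]),np.arctan2(*(q[0]-q[1])[1::-1]))
b=unp(t,[(215+253/5.7,185+88/5.7),(215+160/5.7,185+200/5.7)],69);print(b,b.mean(0),np.linalg.norm(b[0]-b[1]),np.arctan2(*(b[0]-b[1])[1::-1]))
from rig import robot
c=robot.camera("wrist");print(c["mount"],c["fovy"],c["cx"],c["cy"],c["k1"])
print(R.from_quat(robot.get_state()["ee_rot"]).as_matrix())
E
```

```text
[[590.94587437 -95.52028805  21.5       ]
 [519.6582876  -35.32436131  21.5       ]] [555.30208098 -65.42232468  21.5       ] 93.3031061831299 -0.7012396159973406
[[ 551.122231   -353.06044793   56.        ]
 [ 440.33309985 -303.03765518   56.        ]] [ 495.72766543 -328.04905155   56.        ] 121.55867461841437 -0.4241118737234025
[[574.27332302 -83.05131875  69.        ]
 [533.03226735 -51.82588987  69.        ]] [553.65279518 -67.43860431  69.        ] 51.72863888747531 -0.6480577824316073
[[-1.23307543e-05 -9.57125691e-01 -2.89672937e-01  7.21715085e+01]
 [ 9.99999365e-01 -3.38269975e-04  1.07513025e-03  5.25238826e-01]
 [-1.12702244e-03 -2.89672740e-01  9.57125088e-01 -1.41933512e+02]
 [ 0.00000000e+00  0.00000000e+00  0.00000000e+00  1.00000000e+00]] 58.479871722593195 317.5555193200941 241.89406916938987 -0.05111587455463033
[[-9.14789352e-01  4.03930502e-01 -7.69028754e-04]
 [ 4.03931213e-01  9.14788255e-01 -1.42233213e-03]
 [ 1.28975139e-04 -1.61176901e-03 -9.99998693e-01]]
```

carry_out(
  targets=[
    [[1,2.0,-4.6,-0.2,0,0,-0.02],[1,4.0,-9.1,-0.4,0,0,-0.04],[1,6.0,-13.6,-0.6,0,0,-0.06],[1,8.0,-18.2,-0.9,0,0,-0.08],[1,10.0,-22.7,-1.1,0,0,-0.1],[1,12.0,-27.2,-1.3,0,0,-0.12],[1,14.0,-31.8,-1.5,0,0,-0.14],[1,16.1,-36.4,-1.7,0,0,-0.16],[1,18.1,-41.0,-1.9,0,0,-0.18],[1,20.1,-45.5,-2.2,0,0,-0.2],[1,22.2,-50.2,-2.4,0,0,-0.22],[1,24.2,-54.7,-2.6,0,0,-0.24],[1,26.2,-59.3,-2.9,0,0,-0.255],[1,28.2,-63.8,-3.1,0,0,-0.255],[1,29.2,-66.1,-3.1,0,0,-0.255],[1,29.2,-66.1,-3.1,0,0,-0.255],[1,29.2,-66.1,-3.1,0,0,-0.255],[1,29.2,-66.1,-3.1,0,0,-0.255]],
  ],
)

```text
clock: 1.95
position: [554.1, -65.5, 200.1]
ee_rot: [0.329, 0.944, 0.0, -0.0]
force: [0.6, 0.0, -0.7]
finger_gap: 1.001
grip_force: 0.0
```

```bash
python3 - <<'E'
from rig import robot
import cv2,pickle
from h import *
s=robot.get_state();c=robot.camera("wrist");pickle.dump((s,c),open("w1.pkl","wb"))
T=wristT(c,s);print(s["clock"],s["position"],s["joint_pos"],s["force"],s["qvel"].max())
im=c["image"][...,::-1].copy()
cv2.imwrite("pics/w1.png",im)
print(proj(c,[(554.5,-66.5,69),(554.5,-66.5,25)],T))
E
```

```text
1.95 [554.09375138 -65.46085252 200.05439749] [-2.13947049e-01 -5.70753349e-02  1.88910643e+00  2.85623684e-04
  1.31022114e+00 -1.11492633e+00] [ 0.56876788  0.03808406 -0.67108751] 0.012013014650006024
[[314.86501486 228.64579555]
 [315.16067997 213.59482854]]
```

View pics/w1.png

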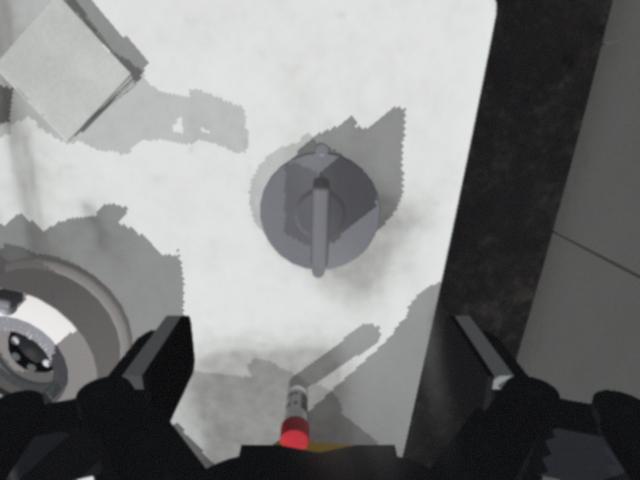

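The wrist view shows the lid dead ahead: bar top from (321,180) to about (319,266), far tab at (322,150), disc spanning columns 261–380. The bar is nearly along the column direction.

```bash
python3 - <<'E'
import pickle
from h import *
s,c=pickle.load(open("w1.pkl","rb"));T=wristT(c,s)
im=c["image"][...,::-1][135:295,240:400]
cv2.imwrite("pics/w1c.png",cv2.resize(im,(600,600),interpolation=cv2.INTER_CUBIC))
b=unp(c,[(321,181),(319,268)],69,T);print(b,b.mean(0),np.linalg.norm(b[0]-b[1]),np.arctan2(*(b[1]-b[0])[1::-1]))
# depth points in top of bar
z=c["z_map"];v,u=np.mgrid[130:300,240:400];u=u.ravel();v=v.ravel();Z=z[v,u]
n=cv2.undistortPoints(np.c_[u,v].astype(float).reshape(-1,1,2),K(c),np.array([c["k1"],0,0,0.]))[:,0]
P=np.c_[n*Z[:,None],Z];P=(P-T[:3,3])@T[:3,:3]
for lo,hi in((60,80),(22,29)):
    m=(P[:,2]>lo)&(P[:,2]<hi);q=P[m];r=cv2.minAreaRect(q[:,:2].astype(np.float32));print(m.sum(),np.median(q[:,2]),r,cv2.minEnclosingCircle(q[:,:2].astype(np.float32)))
E
```

```text
[[532.28236262 -43.8336101   69.        ]
 [577.8454049  -81.48076125  69.        ]] [555.06388376 -62.65718568  69.        ] 59.10413532132131 -0.6905523261255777
1454 67.83725899382105 ((556.15234375, -63.61740493774414), (11.999985694885254, 55.59757614135742), 49.98970031738281) ((556.30712890625, -63.492408752441406), 27.98076820373535)
9569 24.313424787608298 ((556.3292236328125, -63.835994720458984), (90.43477630615234, 90.57161712646484), 6.6336541175842285) ((556.8757934570312, -63.7852897644043), 51.85965347290039)
```

View pics/w1c.png

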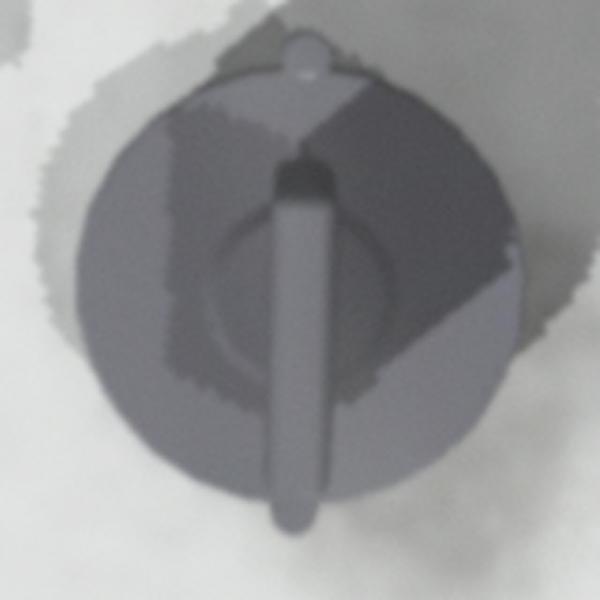

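carry_out(
  targets=[
    [[1,-1,-4.4,0.5,0,0,0.14],[1,-2,-8.8,1,0,0,0.28],[1,-3,-13.2,1.5,0,0,0.42],[1,-4,-17.6,2,0,0,0.56],[1,-5,-22,2.5,0,0,0.7],[1,-5.9,-26.1,3,0,0,0.84],[1,-5.9,-26.1,3,0,0,0.84],[1,-5.9,-26.1,3,0,0,0.84],[1,-5.9,-26.1,3,0,0,0.84]],
  ],
)

```text
clock: 2.9
position: [495.9, -325.7, 230.0]
ee_rot: [-0.085, 0.996, 0.0, -0.0]
force: [0.2, 0.5, -0.6]
finger_gap: 0.999
grip_force: 0.0
```

```bash
python3 - <<'E'
from rig import robot
import cv2,pickle
from h import *
s=robot.get_state();c=robot.camera("wrist");pickle.dump((s,c),open("w2.pkl","wb"))
T=wristT(c,s);print(s["clock"],s["position"],s["joint_pos"],s["qvel"].max())
p=proj(c,[(495,-327,56)],T)[0];print(p)
x,y=(p-[120,120]).astype(int);x=max(x,0);y=max(y,0);print(x,y)
cv2.imwrite("pics/w2.png",cv2.resize(c["image"][...,::-1][y:y+240,x:x+240],(600,600),interpolation=cv2.INTER_CUBIC))
z=c["z_map"];v,u=np.mgrid[0:330,100:540];u=u.ravel();v=v.ravel();Z=z[v,u]
n=cv2.undistortPoints(np.c_[u,v].astype(float).reshape(-1,1,2),K(c),np.array([c["k1"],0,0,0.]))[:,0]
P=np.c_[n*Z[:,None],Z];P=(P-T[:3,3])@T[:3,:3]
P=P[(np.hypot(P[:,0]-495,P[:,1]+327)<110)&(Z>0)]
from scipy.optimize import least_squares
h,e=np.histogram(P[:,2],np.arange(-4,80,2));print(dict(zip(e[:-1],h)))
D=P[(P[:,2]>52)&(P[:,2]<59)][:,:2]
np.save("deck.npy",P)
g=cv2.morphologyEx
# outer rim/hole: farthest/nearest deck point per angle bin
C=np.array([495,-327.])
for it in range(5):
    r=np.hypot(*(D-C).T);a=np.arctan2(*(D-C).T[::-1]);b=((a+np.pi)/(2*np.pi)*72).astype(int)%72
    E=np.array([D[b==k][np.argmax(np.where(r[b==k]<73,r[b==k],0))] for k in range(72) if (b==k).any()])
    f=least_squares(lambda q:np.hypot(E[:,0]-q[0],E[:,1]-q[1])-q[2],[*C,68],loss="soft_l1",f_scale=.5).x;C=f[:2]
print("outer",f)
r=np.hypot(*(D-C).T);a=np.arctan2(*(D-C).T[::-1]);b=((a+np.pi)/(2*np.pi)*72).astype(int)%72
for k in range(72): 
    if (b==k).any():print(round(np.degrees((k+.5)/72*2*np.pi-np.pi)),round(r[b==k].min(),1),round(r[b==k].max(),1),end="; ")
E
```

```text
2.9 [ 495.86931156 -325.70434674  230.03811254] [-6.71822410e-01  1.00208124e-03  1.78112571e+00  4.10529886e-04
  1.36013800e+00 -2.41281717e+00] 0.007872128331965038
[316.0965464  210.47610957]
196 90
{np.int64(-4): np.int64(859), np.int64(-2): np.int64(15087), np.int64(0): np.int64(3899), np.int64(2): np.int64(4), np.int64(4): np.int64(3), np.int64(6): np.int64(34), np.int64(8): np.int64(162), np.int64(10): np.int64(164), np.int64(12): np.int64(61), np.int64(14): np.int64(2), np.int64(16): np.int64(0), np.int64(18): np.int64(0), np.int64(20): np.int64(5), np.int64(22): np.int64(106), np.int64(24): np.int64(1681), np.int64(26): np.int64(609), np.int64(28): np.int64(416), np.int64(30): np.int64(1325), np.int64(32): np.int64(1835), np.int64(34): np.int64(243), np.int64(36): np.int64(396), np.int64(38): np.int64(2366), np.int64(40): np.int64(442), np.int64(42): np.int64(43), np.int64(44): np.int64(49), np.int64(46): np.int64(41), np.int64(48): np.int64(67), np.int64(50): np.int64(91), np.int64(52): np.int64(952), np.int64(54): np.int64(13541), np.int64(56): np.int64(2674), np.int64(58
[... 691 characters left out ...]
7.5; -57 31.9 67.4; -52 31.9 59.9; -48 31.8 51.0; -42 31.8 64.5; -38 32.0 67.3; -33 31.7 67.1; -27 32.0 68.1; -22 31.7 67.2; -18 32.0 67.1; -12 31.7 67.4; -7 32.0 67.0; -2 42.4 67.2; 2 42.2 67.3; 8 42.2 67.6; 12 42.7 67.8; 18 43.0 67.2; 22 42.6 67.3; 27 31.6 67.9; 33 32.1 67.2; 37 31.8 67.4; 42 32.0 67.1; 48 32.0 67.3; 52 31.8 67.1; 57 31.8 67.2; 63 32.0 67.4; 67 31.9 67.5; 72 31.9 67.6; 78 32.0 68.0; 83 31.9 67.4; 88 31.9 67.6; 92 32.0 67.3; 97 32.1 67.8; 102 32.0 67.8; 108 32.0 67.2; 113 32.0 67.7; 117 32.1 67.3; 123 32.1 60.4; 128 32.3 48.8; 132 32.1 59.5; 138 32.0 67.5; 142 32.4 67.3; 147 31.9 67.3; 153 32.1 67.5; 157 32.1 67.2; 162 32.0 67.6; 168 32.1 67.3; 172 32.6 67.2; 178 42.3 67.3;
```

View pics/w2.png

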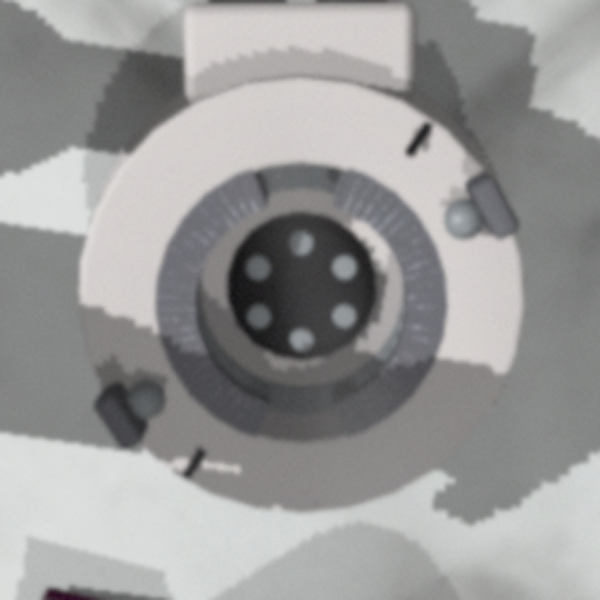

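The crop shows the collar centred at about (301,300), gaps at the top and bottom in line with the panel, ribs at (419,139) and (195,463), and catches at (465,217) and (147,398). That all matches the description.

```bash
python3 - <<'E'
import pickle
from h import *
s,c=pickle.load(open("w2.pkl","rb"));T=wristT(c,s)
q=unp(c,[(363.6,145.6),(274,275.2)],55.5,T);print(q,q.mean(0),np.linalg.norm(q[0]-q[1]),np.arctan2(*(q[1]-q[0])[1::-1]))
P=np.load("deck.npy");D=P[(P[:,2]>53)&(P[:,2]<58)][:,:2]-[496.4,-326.8]
I=D[np.hypot(*D.T)<40]
# best gap angle: count of lip points inside a 22 mm slot
best=[(int((np.abs(I@[-np.sin(t),np.cos(t)])<10.5).sum()),round(t,3)) for t in np.arange(-.1,.45,.01)]
m=min(best)[0];print(m,[t for n,t in best if n<=m+3])
print(s["ee_rot"],np.median(P[(P[:,2]>53)&(P[:,2]<58),2]))
E
```

```text
[[ 441.87016016 -301.16073934   55.5       ]
 [ 552.27234199 -350.98143784   55.5       ]] [ 497.07125107 -326.07108859   55.5       ] 121.12284570576236 -0.4239058388979455
5 [np.float64(0.16), np.float64(0.17), np.float64(0.18), np.float64(0.19), np.float64(0.2)]
[-8.49536994e-02  9.96384823e-01  3.77025453e-04 -1.06842178e-04] 55.24818097668092
```

carry_out(
  targets=[
    [[1,1,4.4,-0.5,0,0,-0.14],[1,2,8.8,-1,0,0,-0.28],[1,3,13.2,-1.5,0,0,-0.42],[1,4,17.6,-2,0,0,-0.56],[1,5,22,-3,0,0,-0.7],[1,6.0,26.2,-5,0,0,-0.84],[1,6.0,26.2,-10,0,0,-0.868],[1,6.0,26.2,-11,0,0,-0.868],[1,6.0,26.2,-11,0,0,-0.868],[1,6.0,26.2,-11,0,0,-0.868],[1,6.0,26.2,-11,0,0,-0.868]],
  ],
)

```text
clock: 4.05
position: [557.1, -66.3, 123.1]
ee_rot: [0.343, 0.939, 0.0, 0.002]
force: [-0.0, 0.7, 1.3]
finger_gap: 1.002
grip_force: 0.0
```

```bash
cat >> h.py <<'E'
def cloud(c,T):
    Z=c["z_map"];v,u=np.nonzero(Z>0);z=Z[v,u]
    n=cv2.undistortPoints(np.c_[u,v].astype(float).reshape(-1,1,2),K(c),np.array([c["k1"],0,0,0.]))[:,0]
    return (np.c_[n*z[:,None],z]-T[:3,3])@T[:3,:3]
E
python3 - <<'E'
from rig import robot
from h import *
for i in range(3):
    s=robot.get_state();c=robot.camera("wrist");T=wristT(c,s);P=cloud(c,T)
    yaw=np.arctan2(*R.from_quat(s["ee_rot"]).as_matrix()[1::-1,1])
    m=(P[:,2]>60)&(P[:,2]<76)&(np.hypot(P[:,0]-556,P[:,1]+63.6)<33);q=P[m]
    r=cv2.minAreaRect(q[:,:2].astype(np.float32))
    d=P[(P[:,2]>21)&(P[:,2]<29)&(np.hypot(P[:,0]-556,P[:,1]+63.6)<60)]
    print(s["clock"],s["position"],yaw,m.sum(),np.median(q[:,2]),r,cv2.minAreaRect(d[:,:2].astype(np.float32))[0])
E
```

```text
4.05 [557.13040103 -66.32711939 123.07147152] 0.8712006889537787 2611 67.85724941268423 ((555.974609375, -63.42429733276367), (11.832260131835938, 55.5030632019043), 49.53797149658203) (556.423095703125, -63.8491325378418)
4.1 [557.05562765 -66.40023007 122.97746344] 0.8710025078907145 2619 67.84692878974988 ((555.998779296875, -63.455692291259766), (11.997291564941406, 55.36809158325195), 49.55860137939453) (556.379638671875, -63.73339080810547)
4.15 [556.85978296 -66.36129028 122.67161583] 0.870939039848009 2640 67.81817532731571 ((556.110595703125, -63.755680084228516), (11.948755264282227, 55.69643783569336), 50.28590393066406) (556.1701049804688, -64.06491088867188)
```

carry_out(
  targets=[
    [[1,0,0.2,-3,0,0,0],[1,0,0.2,-6,0,0,0],[1,0,0.2,-7.5,0,0,0],[1,0,0.2,-8.9,0,0,0],[1,0,0.2,-8.9,0,0,0],[1,0,0.2,-8.9,0,0,0],[1,0,0.2,-8.9,0,0,0]],
  ],
)

```text
clock: 4.9
position: [556.8, -63.7, 32.8]
ee_rot: [0.342, 0.94, 0.0, 0.001]
force: [0.1, 1.5, -0.8]
finger_gap: 1.0
grip_force: 0.0
```

```bash
python3 - <<'E'
from rig import robot
for i in range(2):
    s=robot.get_state();print(s["clock"],s["position"],s["ee_rot"],s["force"],s["qvel"]);robot.camera("top")
E
```

```text
4.9 [556.81027941 -63.70399819  32.84671897] [3.42364543e-01 9.39566250e-01 1.81953239e-04 1.32197926e-03] [ 0.14320183  1.51285102 -0.76915179] [-0.00232844 -0.00433713  0.00055754 -0.00030278 -0.00069669  0.00029129]
4.95 [556.79257091 -63.64623796  32.87484251] [3.42337523e-01 9.39576049e-01 2.04139874e-04 1.35173030e-03] [0.95978589 0.14525106 0.5389819 ] [-0.00065807  0.00031092  0.00362815 -0.00125514 -0.00022707  0.00039412]
```

carry_out(
  targets=[
    [[1,-0.05,0,-0.2,0,0,0],[-1,-0.05,0,-0.2,0,0,0],[-1,-0.05,0,-0.2,0,0,0],[-1,-0.05,0,-0.2,0,0,0],[-1,-0.05,0,-0.2,0,0,0],[-1,-0.05,0,-0.2,0,0,0],[-1,-0.05,0,-0.2,0,0,0],[-1,-0.05,0,-0.2,0,0,0],[-1,-0.05,0,-0.2,0,0,0],[-1,-0.05,0,-0.2,0,0,0]],
  ],
  squeeze=70,
)

```text
clock: 6.0
position: [555.0, -63.4, 29.3]
ee_rot: [0.342, 0.94, -0.0, -0.0]
force: [-0.3, -0.2, -0.5]
finger_gap: 0.133
grip_force: 68.1
```

carry_out(
  targets=[
    [[-1,0,0,3,0,0,0],[-1,0,0,7,0,0,0],[-1,-0.5,-2,10,0,0,0.1],[-1,-1.4,-6,10,0,0,0.23],[-1,-2.3,-10.2,10,0,0,0.36],[-1,-3.2,-14.4,10,0,0,0.49],[-1,-4.1,-18.6,10,0,0,0.62],[-1,-5,-22.5,10,0,0,0.75],[-1,-5.7,-25.4,10,0,0,0.83],[-1,-5.96,-26.36,9,0,0,0.87],[-1,-5.96,-26.36,8,0,0,0.87],[-1,-5.96,-26.36,8,0,0,0.87],[-1,-5.96,-26.36,8,0,0,0.87],[-1,-5.96,-26.36,8,0,0,0.87]],
  ],
)

```text
clock: 7.4
position: [495.9, -326.1, 109.5]
ee_rot: [-0.086, 0.996, -0.0, 0.0]
force: [0.1, 1.5, -1.5]
finger_gap: 0.127
grip_force: 68.4
```

```bash
python3 - <<'E'
from rig import robot
import pickle
from h import *
s=robot.get_state();c=robot.camera("wrist");T=wristT(c,s);P=cloud(c,T)
print(s["clock"],s["position"],s["ee_rot"],np.arctan2(*R.from_quat(s["ee_rot"]).as_matrix()[1::-1,1])-np.pi/2,s["force"],s["grip_force"])
t=robot.camera("top");pickle.dump((s,c,t),open("w3.pkl","wb"))
m=(np.hypot(P[:,0]-496,P[:,1]+327)<60)&(P[:,2]>90)&(P[:,2]<112)
d=P[m];print(m.sum(),np.median(d[:,2]))
for k in (c,):
    cv2.imwrite("pics/w3.png",k["image"][...,::-1])
E
```

```text
7.4 [ 495.91802875 -326.14255775  109.51199344] [-8.59714773e-02  9.96297592e-01 -5.72659645e-06  1.12123623e-04] 0.17215546759168543 [ 0.0888231   1.52463834 -1.46191942] 68.44468116760254
25513 104.52108780287905
```

View pics/w3.png

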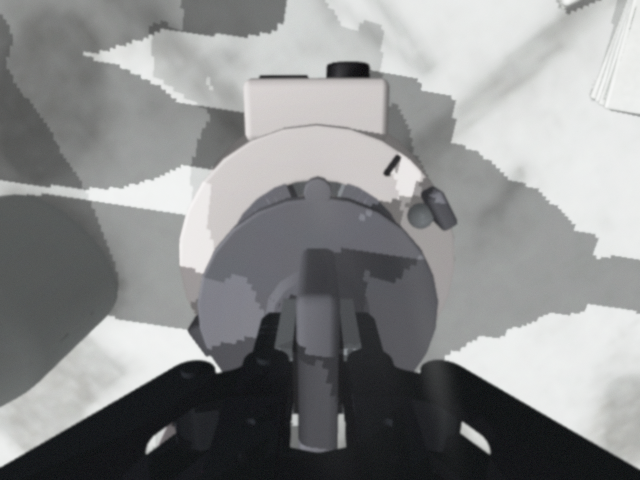

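The lid is held upright over the collar, with its tab (318,187) centred in the gap between (293,188) and (343,188). I'll fit the disc and deck circles to get the centre offset.

```bash
python3 - <<'E'
import pickle
from h import *
from scipy.optimize import least_squares
s,c,t=pickle.load(open("w3.pkl","rb"));P=cloud(c,wristT(c,s))
def fit(lo,hi,R0,R1,C,r0):
    D=P[(P[:,2]>lo)&(P[:,2]<hi)][:,:2];C=np.array(C,float)
    for _ in range(4):
        r=np.hypot(*(D-C).T);b=((np.arctan2(*(D-C).T[::-1])+np.pi)*72/2/np.pi).astype(int)%72
        E=[]
        for k in range(72):
            w=(b==k)&(r<R1)
            if w.any() and r[w].max()>R0:E.append(D[w][np.argmax(r[w])])
        E=np.array(E);f=least_squares(lambda q:np.hypot(E[:,0]-q[0],E[:,1]-q[1])-r0,C,loss="soft_l1",f_scale=.4);C=f.x
    return C,len(E),np.sqrt(f.cost/len(E))
print(fit(102.5,107,43,48.5,(496,-327),45.5),fit(53,58,64,71,(496,-327),67.4))
d=P[(P[:,2]>102.5)&(P[:,2]<107)&(np.hypot(P[:,0]-496,P[:,1]+327)<42)];A=np.c_[d[:,:2]-d[:,:2].mean(0),np.ones(len(d))]
print("tilt",np.linalg.lstsq(A,d[:,2],rcond=None)[0])
E
```

```text
(array([ 497.2543952 , -326.31888022]), 50, np.float64(0.3269328991207693)) (array([ 496.53388515, -326.83481235]), 44, np.float64(0.13087320278849873))
tilt [ 1.89172441e-03 -3.30176675e-04  1.04562575e+02]
```

carry_out(
  targets=[
    [[-1,-0.07,-0.05,-0.7,0,0,0],[-1,-0.07,-0.05,-1.4,0,0,0],[-1,-0.07,-0.05,-1.9,0,0,0],[-1,-0.07,-0.05,-2.3,0,0,0],[-1,-0.07,-0.05,-2.7,0,0,0],[-1,-0.07,-0.05,-3.1,0,0,0],[-1,-0.07,-0.05,-3.4,0,0,0],[-1,-0.07,-0.05,-3.4,0,0,0]],
  ],
)

```text
clock: 8.3
position: [494.5, -327.3, 74.7]
ee_rot: [-0.085, 0.996, 0.0, -0.0]
force: [1.0, 1.0, -3.0]
finger_gap: 0.134
grip_force: 68.5
```

carry_out(
  targets=[
    [[-1,0.05,0.03,-0.3,0,0,0],[-1,0.05,0.03,-0.55,0,0,0],[-1,0.05,0.03,-0.75,0,0,0],[-1,0.05,0.03,-0.9,0,0,0],[-1,0.05,0.03,-0.9,0,0,0],[-1,0.05,0.03,-0.9,0,0,0]],
  ],
)

```text
clock: 8.9
position: [495.4, -327.3, 67.3]
ee_rot: [-0.086, 0.996, 0.0, 0.0]
force: [-2.1, 1.4, 4.4]
finger_gap: 0.132
grip_force: 69.5
```

```bash
cat > chk.py <<'E'
from rig import robot
from h import *
s=robot.get_state();c=robot.camera("wrist");P=cloud(c,wristT(c,s))
print(s["clock"],s["position"],"lidyaw",np.arctan2(*R.from_quat(s["ee_rot"]).as_matrix()[1::-1,1])-np.pi/2,s["force"],s["ft_torque"],s["grip_force"])
r=np.hypot(P[:,0]-496.5,P[:,1]+326.8);i=(P[:,2]>56)&(P[:,2]<75)&(r<42)&(r>15);o=(P[:,2]>50)&(P[:,2]<59)&(r>54)&(r<66)
print("disc",np.median(P[i,2]),i.sum(),"deck",np.median(P[o,2]),o.sum())
cv2.imwrite("pics/chk.png",c["image"][...,::-1])
E
python3 chk.py
```

```text
8.9 [ 495.37253715 -327.30099384   67.30007289] lidyaw 0.1712467734407923 [-2.07230033  1.41765289  4.39087887] [0.44735116 0.47843125 0.02627794] 69.48230624198914
disc 62.3712858710241 20419 deck 55.35922757801285 18424
```

The lid is fully down: disc minus deck is 7.0 mm. Next is the twist.

carry_out(
  targets=[
    [[-1,0,0,0,0,0,0],[-1,0,0,0,0,0,-0.06],[-1,0,0.01,0,0,0,-0.12],[-1,0,0.02,0,0,0,-0.18],[-1,0,0.02,0,0,0,-0.24],[-1,0,0.03,0,0,0,-0.3],[-1,0.01,0.03,0,0,0,-0.36],[-1,0.01,0.04,0,0,0,-0.42],[-1,0.01,0.05,0,0,0,-0.48],[-1,0.01,0.05,0,0,0,-0.54],[-1,0.01,0.06,0,0,0,-0.595],[-1,0.01,0.06,0,0,0,-0.595],[-1,0.01,0.06,0,0,0,-0.595],[-1,0.01,0.06,0,0,0,-0.595]],
  ],
)

```text
clock: 10.35
position: [495.9, -327.1, 67.3]
ee_rot: [0.21, 0.978, -0.0, 0.001]
force: [-1.2, 0.2, 5.5]
finger_gap: 0.132
grip_force: 69.5
```

```bash
python3 chk.py
```

```text
10.35 [ 495.91381148 -327.12395393   67.31007174] lidyaw -0.4228080789072799 [-1.23599093  0.16166349  5.51757716] [0.23521274 0.26220662 0.05405805] 69.45167899131775
disc 62.32815003317204 20700 deck 55.32631692736795 18289
```

View pics/chk.png

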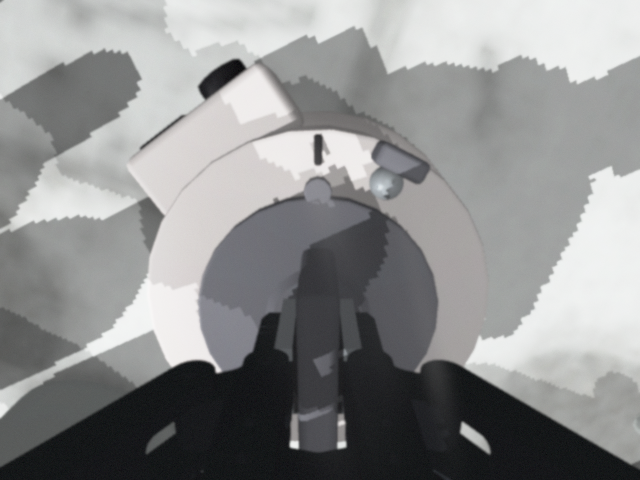

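The tab at (318,190) points straight at the rib at (318,149), short of the nose at (386,183). The lid is seated and gripped at 69 N, so I'm handing in.

```bash
python3 -c "
from rig import robot
print(robot.sign_off())"
```

```text
the job is handed in; nothing more can be done
None
```

I seated the lid fully in the collar, twisted it clockwise to the half-way ribs short of the catches, and handed the job in at about 10.4 s with the lid still gripped at about 69 N; no verdict came back.

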